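# Clear the fallen glaze bottle and bring the tall-knobbed jar to the front

### The arm

A 6-joint arm with a two-finger parallel gripper is mounted at the origin on the work surface. World frame = base frame: x ahead of the robot, y to its left, z up, the work surface at z = 0. Lengths are in m, angles in rad, forces in N, time in s.
With the tool pointing down it reaches from about 0.35 to 0.725 m from the base axis. Payload 4.3 kg.
Tool frame: the origin (TCP) lies midway between the tips of the shut fingers; the grasp point (between the pads) lies ctrl.pinch_z behind it (ctrl.pinch_z is the distance from the TCP to the grasp point, in m); z points along the fingers, y is the line along which they close (so a half turn about z gives the same grasp; the last joint's range is limited). The gripper opens to 85 mm and grips with 20 to 120 N. Pads are 22 mm wide; open, the fingers measure 114 mm over their backs; the gripper's body (76 mm by 85 mm) begins 54 mm behind the grasp point. The pads swing forward as they close: fully open they stand 13 mm farther back than shut.
Start: joints at [-1.446, 0.377, 0.081, 1.274, 0, 1.46], TCP at [0.134, -0.559, 0.231] pointing down, gripper open.
Joint ranges: [-2.72, 2.72], [-0.84, 1.66], [-1.02, 1.22], [-1.77, 2.12], [-1.37, 1.28], [-3.14, 3.14]. Speed limits (rad/s): [2.57, 2.57, 3.14, 3.14, 3.14, 3.14].

### API

Orientations are given as a unit quaternion [x, y, z, w].
In Python, from station import ctrl gives the robot as it stands.
- The arm moves only by the tool carry_out, never from a script. Its argument "plan" is a list of rows, each an object with "dp": the shift along the world's x, y, z normalised to -1 to 1, where 1 is 0.1 m, a list of three; "twist": the turn, a rotation vector about the world's x, y, z normalised to -1 to 1, where 1 is 45 degrees, a list of three; "hand": the gripper's target within -1 to 1 (fully open at 1, half-way at 0, shut at -1). In form: [{"dp": [tx, ty, tz], "twist": [rx, ry, rz], "hand": hand}, ...]. A call has 1 to 5 rows; each row shifts and turns the commanded pose from where the row before left it; what a row does not reach is not made up. A row lasts 1/12 s, in which the tool goes at most 41.7 mm and 7.16 degrees, less where a joint would pass 70% of its speed; a pose out of reach is approached as far as the arm can. A call with a number of a shift or a turn outside -1 to 1 is refused whole. A call with a gripper value outside its range is refused whole. The fingers move at their own pace and stop on an object; "grip_force" is the grip in N (left out, the last holds). Time passes only in rows, so rows that do not move let the fingers close. It gives the time, the measured TCP pose, the force, the opening and the grip force at its end, in the units of the state.
- ctrl.state(): the state, without advancing time (a new reading comes with each control period).
- ctrl.capture(name): name is "side" or "top"; returns a dict with "img" (420x560x3 uint8, red, green, blue), "intrinsics" (3x3 intrinsics, pixels), "xyz" and "attitude" of the camera in the world. Camera axes: x right, y down, z forward; pixel columns grow to the right and rows downward; lengths in m; the calibration is good to about 2 mm. A picture is of the moment at which its call begins. There is no depth.
- ctrl.job_done(): hands the job in; it is judged then, once.
The state is a dict: "time": time; "joint_pos": joint angles; "dq": joint speeds; "effort": joint torques, N m; "tcp_pos": TCP position; "tool_rot": TCP orientation; "wrist_force": force on the tool from outside, world axes, zero at the start; "torque": the same for the moment, N m; "grip_width": finger opening in m; "finger_force": force on a finger pad.
Only numpy, scipy, OpenCV 4.12 (cv2) and the standard library are available. Lean on these libraries where they do the work, as an engineer would, in place of code of your own. Each camera call takes 0.05 s, during which the arm holds its last target. There are 200 camera calls.

### The job

A squeeze bottle has toppled in its lane and its nozzle pokes in over the glaze carousel, in the way of the jars: stand it upright on its base in the lane, between the two rails and clear of the carousel, in the empty stretch before the tub, and let go of it. Then turn the carousel until the jar whose lid has the tall knob stands at the front, in line with the pointer on the stand, and hold it there: the job ends with the gripper still holding the carousel so that it cannot turn, nothing let go. Leave everything else standing where it is.

Things in the scene. Friction and masses are not known exactly. Their poses are not given: they have to be found in the camera images.
- stand: dark steel foot of the carousel, fixed to the table, 180 mm across. Origin at the centre of its underside, on the vertical turning axis. Its -x axis is the front (roughly towards the robot): there a flat tongue carries a small upright pointer, 14 mm across, 49 mm high, 128 mm from the axis. Its +y axis points to the bottle lane.
- wheel: the carousel, turning without stops (drag 0.03 N m, no spring, about 1.6 kg): disc 210 mm across, top 40 mm above the table, with three fixed lidded white jars 48 mm across, 120 degrees apart, 72 mm from the axis, lid tops at 101 mm; two lids have low buttons (8 mm), one a tall knob. A 24 mm stub in the middle is 70 mm high. Origin on the axis at table height; -x points to the tall-knobbed jar.
- tall_knob (a point): point on the marked jar's tall knob: a round upright terracotta post fixed to the lid, 16 mm across, from 101 to 146 mm above the table; the point is on its centre line, 130 mm above the table, 72 mm from the carousel's axis. z is up. It starts roughly a quarter turn from the front, on the side away from the lane.
- lane: fixed wooden board, 100 x 300 x 40 mm (x, y, z), its top 40 mm above the table, with two rails along y, 8 mm wide, 5 mm high above the board, 56 mm free between them. Origin at the centre of its underside; -y points to the carousel; its -y end lies about 10 mm from the disc's rim.
- bottle: toppled white squeeze bottle, 0.15 to 0.27 kg: square body 40 x 40 mm, 80 mm long, then a grey collar 28 mm across, 12 mm long, and a nozzle tapering from 16 to 8 mm; 140 mm long in all. Origin at the centre of its base; x runs from base to nozzle tip (up when it stands). It lies flat between the rails, nozzle towards the carousel, base about 55 mm from the lane's middle.
- tub: round white tub with grey lid, 51 mm across and 58 mm high, standing in the lane about 25 mm beyond its middle (away from the carousel). Leave alone. Origin at the centre of its base.
- twin: an identical squeeze bottle, standing upright (140 mm) in the lane about 120 mm beyond its middle, behind the tub. Leave alone. Origin at the centre of its base, z along the bottle.
- pinch_bowl: small terracotta bowl, 70 mm across and 30 mm high, on the table on the robot's side of the lane. Leave alone. Origin at the centre of its base.
- brush_pot: terracotta beaker with brushes, 76 mm across, beaker 90 mm high, brushes up to about 225 mm, on the robot's left. Leave alone. Origin at the centre of its base.
- vase: terracotta vase, 90 mm across and 140 mm high, beyond the carousel. Leave alone. Origin at the centre of its base.
- bisque_bowl: white bowl, 130 mm across and 60 mm high, right and beyond the carousel. Leave alone. Origin at the centre of its base.
- tablet: black tablet lying flat, 140 x 210 x 10 mm, on the robot's right. Leave alone. Origin at the centre of its underside.
Mind the look-alikes: they are no part of the job. Leave any orange or yellow look-alike of the bottle alone.

How it is judged:
By the outcome, as a careful person would: the job done as asked, in the order asked, and still so for the second after the job is handed in, while the arm keeps its last pose, push and grip.
It also fails if it takes over 54 s, if anything falls off the work surface, if the arm or the gripper's body presses on something with over 40 N, if the wrist force passes 120 N, or if a joint passes its speed limit or range.

## Working session

There is one attempt and no reset: what is moved stays moved. The work goes in short steps, Python scripts to look and compute and a tool call to move; the robot and the scene stay as the last step left them, time stands still between calls to the robot, and variables do not carry over. Pictures are saved under pics/ and viewed, at most 10 in all, crops included, and the job is handed in when it is done.

Besides the shell and the picture viewer there is one more tool, called in YAML: its name, and indented under it one key for each argument. carry_out: Moves the arm, as the interface text tells. Scaled input: -1 to 1 covers 0.1 m each way for a shift and 45 degrees each way for a turn. Its arguments: {"type":"object","properties":{"plan":{"type":"array"},"grip_force":{"type":"number"}},"required":["plan"]}

```bash
mkdir -p pics; ls
python3 - <<'E'
from station import ctrl
import cv2,numpy as np
for n in("top","side"):
    c=ctrl.capture(n); cv2.imwrite(f"pics/{n}0.png",c["img"][:,:,::-1])
    print(n,c["intrinsics"],c["xyz"],c["attitude"])
s=ctrl.state();print(s,ctrl.pinch_z)
E
```

```text
pics
top [[416.64782252   0.         282.35331821]
 [  0.         416.64782252 200.75165591]
 [  0.           0.           1.        ]] [0.36671559 0.02800376 1.35566892] [-0.6996941   0.71283652 -0.02313355  0.04191773]
side [[449.37373659   0.         282.11580011]
 [  0.         449.37373659 211.98544361]
 [  0.           0.           1.        ]] [0.02822541 1.12492171 0.85091452] [-0.18392705  0.85670052 -0.47283179  0.09308686]
{'time': 0.1, 'joint_pos': array([-1.44628262e+00,  3.78005385e-01,  7.97880176e-02,  1.27439632e+00,
        3.51595986e-05,  1.46050038e+00]), 'dq': array([-0.00065901, -0.00132514,  0.005559  , -0.00160011, -0.00066028,
       -0.00130499]), 'effort': array([ 1.12665799e-03, -4.64691854e+01,  2.70583677e+01,  1.20394706e-02,
       -3.79288567e-04, -6.02454321e-06]), 'tcp_pos': array([ 0.13372554, -0.55864481,  0.23045657]), 'tool_rot': array([ 9.93115558e-01,  1.17135232e-01,  1.11197100e-05, -9.08781576e-04]), 'wrist_force': array([-0.49703855,  0.56963713,  0.26462121]), 'torque': array([ 0.01787815, -0.00987238,  0.02535019]), 'finger_force': 0.0, 'grip_width': 0.08559416892423091} 0.0187
```

View pics/top0.png

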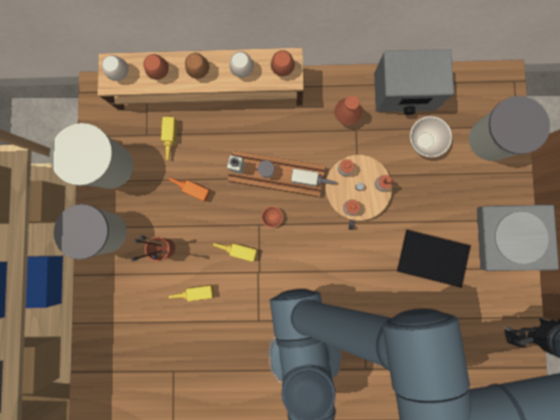

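View pics/side0.png

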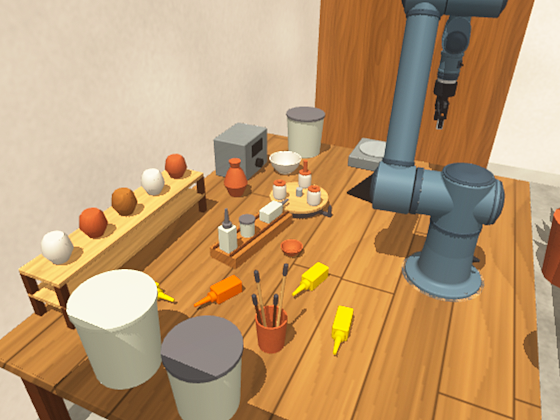

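```bash
cat > h.py <<'E'
from station import ctrl
import cv2,numpy as np
from scipy.spatial.transform import Rotation as R
def cap(n): return ctrl.capture(n)
def px2w(c,u,v,z):
    d=R.from_quat(c["attitude"]).as_matrix()@np.linalg.inv(c["intrinsics"])@[u,v,1]
    return c["xyz"]+d*(z-c["xyz"][2])/d[2]
def w2px(c,p):
    q=c["intrinsics"]@(R.from_quat(c["attitude"]).as_matrix().T@(np.array(p)-c["xyz"])); return q[:2]/q[2]
def crop(c,u0,v0,w,h,k): return cv2.resize(c["img"][v0:v0+h,u0:u0+w,::-1],None,fx=k,fy=k,interpolation=cv2.INTER_CUBIC)
E
python3 - <<'E'
from h import *
t=cap("top");s=cap("side")
a=crop(t,220,140,190,100,4);b=crop(s,200,145,152,120,4)[:480:1]
cv2.imwrite("pics/t1.png",a);cv2.imwrite("pics/s1.png",b);
E
```

```text
(no output)
```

View pics/t1.png

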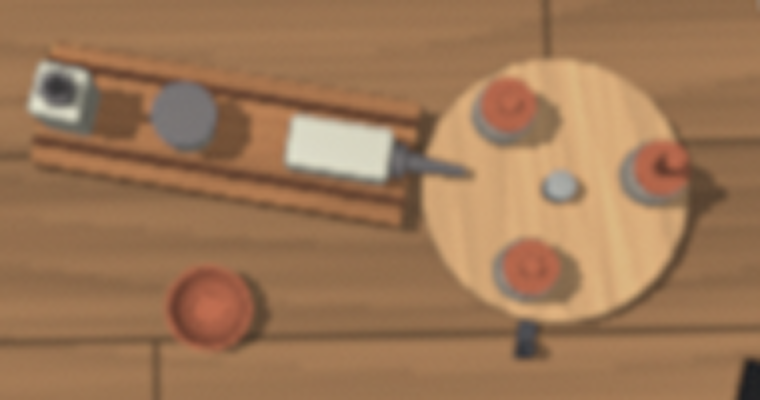

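View pics/s1.png

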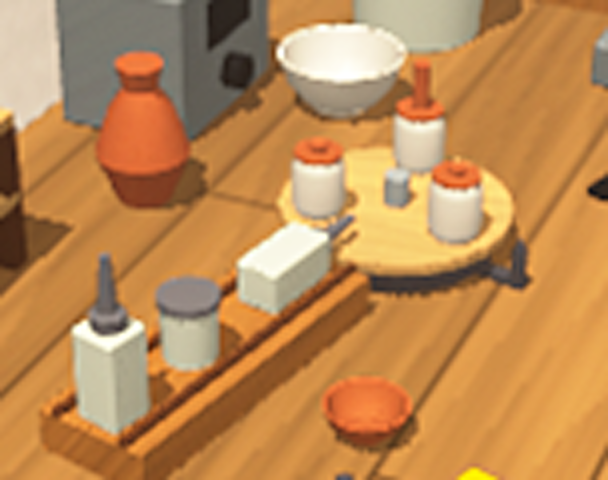

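Run:
```python
from h import *
c=cap("top")
P=lambda u,v,z:px2w(c,u/4+220-.375,v/4+140-.375,z)
d=dict(stub=P(561,186,.07),discc=P(556,190,.04),pointer=P(527,332,.049),knobtop=P(683,153,.146),lid=P(661,166,.101),j2=P(510,104,.105),j3=P(532,268,.105),
 b1=P(291,115,.08),b2=P(395,128,.08),b3=P(388,182,.08),b4=P(285,165,.08),tip=P(468,173,.06),tub=P(185,116,.098),
 laneA=P(423,105,.045),laneB=P(402,228,.045),laneC=P(52,42,.045),laneD=P(32,163,.045),bowl=P(210,306,.03),twin=P(57,88,.18))
for k,v in d.items():print(k,v.round(4))
b=np.mean([d[k] for k in("b1","b2","b3","b4")],0);print("body",b)
A=[d["lane"+k] for k in "ABCD"];print("lane c",np.mean(A,0),"ydir",((A[2]+A[3])-(A[0]+A[1]))/2)
st=d["stub"]
for k in("pointer","knobtop","lid","j2","j3"):
  v=d[k]-st;print(k,np.hypot(v[0],v[1]),np.degrees(np.arctan2(v[1],v[0])))
```

```text
stub [ 0.5264 -0.1795  0.07  ]
discc [ 0.527  -0.1803  0.04  ]
pointer [ 0.4148 -0.1526  0.049 ]
knobtop [ 0.5393 -0.2564  0.146 ]
lid [ 0.5362 -0.2501  0.101 ]
j2 [ 0.5853 -0.1376  0.105 ]
j3 [ 0.4606 -0.1501  0.105 ]
b1 [0.5848 0.0281 0.08  ]
b2 [ 0.5729 -0.0519  0.08  ]
b3 [ 0.531  -0.0455  0.08  ]
b4 [0.5459 0.0335 0.08  ]
tip [ 0.5394 -0.1092  0.06  ]
tub [0.5828 0.1091 0.098 ]
laneA [ 0.5965 -0.0768  0.045 ]
laneB [ 0.4987 -0.0576  0.045 ]
laneC [0.6542 0.2185 0.045 ]
laneD [0.5567 0.2351 0.045 ]
bowl [0.4409 0.0957 0.03  ]
twin [0.591  0.1955 0.18  ]
body [ 0.55865373 -0.00893783  0.08      ]
lane c [0.57653456 0.07979611 0.045     ] ydir [5.78137688e-02 2.93968145e-01 1.11022302e-16]
pointer 0.1147718964760318 166.41973546101298
knobtop 0.07797321417058144 -80.47697336739762
lid 0.07126554297194672 -82.11258373290309
j2 0.07229851666036906 35.41494119167486
j3 0.07205045631360778 155.9170628957207
```

```bash
cat >> h.py <<'E'
LY=np.array([.193,.981,0]);LX=np.array([.981,-.193,0]);UP=np.array([0,0,1.])
def tool(phi,yaxis=LX):
    """phi deg from down; positive points to lane -y"""
    p=np.radians(phi); l=np.cross(UP,yaxis); z=-np.sin(p)*l-np.cos(p)*UP; return R.from_matrix(np.c_[np.cross(yaxis,z),yaxis,z])
def go(g,Rt,show=True,pos0=None,R0=None):
    """print remaining move in tool units so that nominal grasp point gets to g"""
    s=ctrl.state(); t=np.array(g)+ctrl.pinch_z*Rt.as_matrix()[:,2]
    p0=s["tcp_pos"] if pos0 is None else pos0; r0=R.from_quat(s["tool_rot"]) if R0 is None else R0
    rv=(Rt*r0.inv()).as_rotvec()
    print("t",s["time"],"tcp target",t.round(4),"dp",((t-p0)/.1).round(3),"tw",(rv/(np.pi/4)).round(3),"minrows",np.linalg.norm(t-p0)/.0417,np.degrees(np.linalg.norm(rv))/7.16)
    return t
E
python3 - <<'E'
from h import *
T=tool(-38);tz=T.as_matrix()[:,2];print(tz)
g=np.array([.5571,-.0167,.066])
pre=g-.14*tz; hi=pre+[0,0,.08]
t1=go(hi,T);t2=go(pre,T,pos0=t1,R0=T);t3=go(g,T,pos0=t2,R0=T)
E
```

```text
[ 0.11883145  0.60400855 -0.788069  ]
t 0.25 tcp target [ 0.5427 -0.09    0.2416] dp [4.09  4.69  0.107] tw [ 0.641 -0.618  1.397] minrows 14.924078417841521 10.412986676024012
t 0.25 tcp target [ 0.5427 -0.09    0.1616] dp [ 0.   0.  -0.8] tw [0. 0. 0.] minrows 1.918465227817746 0.0
t 0.25 tcp target [ 0.5593 -0.0054  0.0513] dp [ 0.166  0.846 -1.103] tw [0. 0. 0.] minrows 3.3573141486810543 0.0
```

carry_out:
  plan:
    - {"dp":[0.2,0.23,0.1],"twist":[0.032,-0.031,0.07],"hand":1}
    - {"dp":[0.2,0.23,0.1],"twist":[0.032,-0.031,0.07],"hand":1}
    - {"dp":[0.2,0.23,0.1],"twist":[0.032,-0.031,0.07],"hand":1}
    - {"dp":[0.2,0.23,0.1],"twist":[0.032,-0.031,0.07],"hand":1}
    - {"dp":[0.2,0.23,0.1],"twist":[0.032,-0.031,0.07],"hand":1}
  grip_force: 40

```text
time: 0.67
tcp_pos: [0.2345, -0.4431, 0.2818]
tool_rot: [0.964, 0.253, 0.068, -0.056]
wrist_force: [-0.3, 0.3, -0.1]
grip_width: 0.0852
finger_force: 0.0
```

carry_out:
  plan:
    - {"dp":[0.2,0.23,0],"twist":[0.032,-0.031,0.07],"hand":1}
    - {"dp":[0.2,0.23,0],"twist":[0.032,-0.031,0.07],"hand":1}
    - {"dp":[0.2,0.23,0],"twist":[0.032,-0.031,0.07],"hand":1}
    - {"dp":[0.2,0.23,0],"twist":[0.032,-0.031,0.07],"hand":1}
    - {"dp":[0.2,0.23,0],"twist":[0.032,-0.031,0.07],"hand":1}

```text
time: 1.08
tcp_pos: [0.3345, -0.3282, 0.2814]
tool_rot: [0.909, 0.38, 0.134, -0.109]
wrist_force: [-0.5, -0.0, -0.1]
grip_width: 0.0855
finger_force: 0.0
```

carry_out:
  plan:
    - {"dp":[0.2,0.23,0],"twist":[0.032,-0.031,0.07],"hand":1}
    - {"dp":[0.2,0.23,0],"twist":[0.032,-0.031,0.07],"hand":1}
    - {"dp":[0.2,0.23,0],"twist":[0.032,-0.031,0.07],"hand":1}
    - {"dp":[0.2,0.23,0],"twist":[0.032,-0.031,0.07],"hand":1}
    - {"dp":[0.2,0.23,0],"twist":[0.032,-0.031,0.07],"hand":1}

```text
time: 1.5
tcp_pos: [0.4345, -0.2131, 0.2814]
tool_rot: [0.83, 0.498, 0.196, -0.16]
wrist_force: [0.5, -0.1, 0.2]
grip_width: 0.0855
finger_force: 0.0
```

carry_out:
  plan:
    - {"dp":[0.2,0.23,0],"twist":[0.032,-0.031,0.07],"hand":1}
    - {"dp":[0.2,0.23,0],"twist":[0.032,-0.031,0.07],"hand":1}
    - {"dp":[0.2,0.23,0],"twist":[0.032,-0.031,0.07],"hand":1}
    - {"dp":[0.2,0.23,0],"twist":[0.032,-0.031,0.07],"hand":1}
    - {"dp":[0.2,0.23,0],"twist":[0.032,-0.031,0.07],"hand":1}

```text
time: 1.92
tcp_pos: [0.5345, -0.0981, 0.2812]
tool_rot: [0.729, 0.602, 0.253, -0.206]
wrist_force: [-0.0, 0.1, 0.1]
grip_width: 0.0854
finger_force: 0.0
```

Run:
```python
from h import *
print(ctrl.state()["joint_pos"])
T=tool(-38);tz=T.as_matrix()[:,2]
g=np.array([.5571,-.0167,.066])
go(g-.14*tz,T)
```

```text
[-0.63269473  0.47097558  0.16433431  1.5838893   0.59303684  1.02902433]
t 1.9167 tcp target [ 0.5427 -0.09    0.1616] dp [ 0.081  0.082 -1.197] tw [-0.001  0.006 -0.004] minrows 2.8827681239464154 0.04515069331164042
```

carry_out:
  plan:
    - {"dp":[0.02,0.02,-0.3],"twist":[0,0,0],"hand":1}
    - {"dp":[0.02,0.02,-0.3],"twist":[0,0,0],"hand":1}
    - {"dp":[0.02,0.02,-0.3],"twist":[0,0,0],"hand":1}
    - {"dp":[0.02,0.02,-0.3],"twist":[0,0,0],"hand":1}

```text
time: 2.25
tcp_pos: [0.542, -0.091, 0.16]
tool_rot: [0.729, 0.602, 0.252, -0.205]
wrist_force: [0.6, -0.7, 0.0]
grip_width: 0.0858
finger_force: 0.0
```

Run:
```python
from h import *
T=tool(-38);g=np.array([.5571,-.0167,.066]);go(g,T)
t=cap("top");s=cap("side")
a=crop(t,260,130,150,100,4);b=crop(s,210,130,150,120,4)
cv2.imwrite("pics/m2.png",np.vstack([cv2.resize(a,(450,300)),cv2.resize(b,(375,300))[:, :375] if 0 else cv2.copyMakeBorder(cv2.resize(b,(375,300)),0,0,0,75,0)]))
```

```text
t 2.25 tcp target [ 0.5593 -0.0054  0.0513] dp [ 0.173  0.856 -1.087] tw [ 0.001  0.005 -0.002] minrows 3.3437172324367905 0.034704296548151874
```

View pics/m2.png

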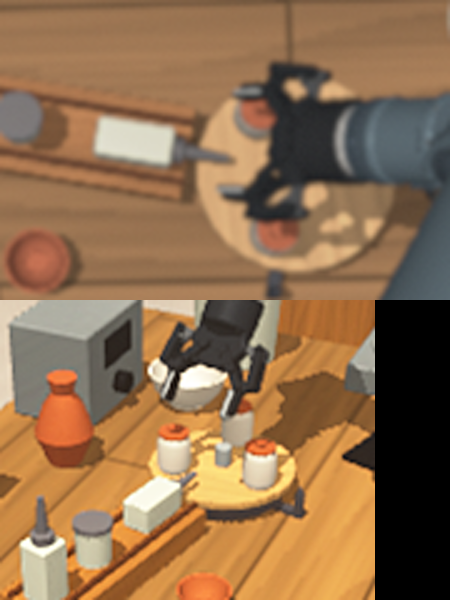

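carry_out:
  plan:
    - {"dp":[0.026,0.13,-0.165],"twist":[0,0,0],"hand":1}
    - {"dp":[0.026,0.13,-0.165],"twist":[0,0,0],"hand":1}
    - {"dp":[0.026,0.13,-0.165],"twist":[0,0,0],"hand":1}
    - {"dp":[0.026,0.13,-0.165],"twist":[0,0,0],"hand":1}
    - {"dp":[0.026,0.13,-0.165],"twist":[0,0,0],"hand":1}

```text
time: 2.77
tcp_pos: [0.556, -0.0265, 0.0802]
tool_rot: [0.73, 0.601, 0.253, -0.205]
wrist_force: [0.2, 0.1, 0.6]
grip_width: 0.0857
finger_force: 0.0
```

carry_out:
  plan:
    - {"dp":[0.02,0.1,-0.13],"twist":[0,0,0],"hand":1}
    - {"dp":[0.02,0.1,-0.13],"twist":[0,0,0],"hand":1}
    - {"dp":[0,0,0],"twist":[0,0,0],"hand":-0.3}
    - {"dp":[0,0,0],"twist":[0,0,0],"hand":-0.3}
    - {"dp":[0,0,0],"twist":[0,0,0],"hand":-0.3}

```text
time: 3.18
tcp_pos: [0.5598, -0.0072, 0.0544]
tool_rot: [0.73, 0.601, 0.253, -0.205]
wrist_force: [-0.4, 0.1, -0.2]
grip_width: 0.0518
finger_force: 0.0
```

carry_out:
  plan:
    - {"dp":[0,0,0],"twist":[0,0,0],"hand":-0.3}
    - {"dp":[0,0,0],"twist":[0,0,0],"hand":-0.3}
    - {"dp":[0,0,0],"twist":[0,0,0],"hand":-0.3}
    - {"dp":[0,0,0],"twist":[0,0,0],"hand":-0.3}
    - {"dp":[0,0,0],"twist":[0,0,0],"hand":-0.3}

```text
time: 3.6
tcp_pos: [0.56, -0.0075, 0.0545]
tool_rot: [0.73, 0.601, 0.253, -0.204]
wrist_force: [-0.5, -2.0, 6.7]
grip_width: 0.0396
finger_force: 40.7
```

Run:
```python
from h import *
T=tool(-38);g=np.array([.5571,-.0167,.066]);go(g,T)
t1=go(g+[0,0,.06],T);F=tool(52)
go(g+[0,0,.06],F,pos0=t1,R0=T)
for p in np.linspace(-38,52,11): print((g+[0,0,.06]+ctrl.pinch_z*tool(p).as_matrix()[:,2]-t1).round(4)*10)
```

```text
t 3.6 tcp target [ 0.5593 -0.0054  0.0513] dp [-0.006  0.021 -0.032] tw [0.001 0.008 0.001] minrows 0.09343062521696475 0.049212239097286815
t 3.6 tcp target [ 0.5593 -0.0054  0.1113] dp [-0.006  0.021  0.568] tw [0.001 0.008 0.001] minrows 1.3623583046898404 0.049212239097286815
t 3.6 tcp target [ 0.5543 -0.0312  0.1145] dp [-0.051 -0.258  0.032] tw [-1.962  0.386 -0.   ] minrows 0.6341316819319364 12.568318028604146
[0. 0. 0.]
[-0.005 -0.024 -0.016]
[-0.01  -0.05  -0.028]
[-0.015 -0.078 -0.036]
[-0.021 -0.107 -0.04 ]
[-0.027 -0.135 -0.038]
[-0.032 -0.164 -0.032]
[-0.037 -0.19  -0.022]
[-0.042 -0.216 -0.008]
[-0.047 -0.238  0.011]
[-0.051 -0.258  0.032]
```

carry_out:
  plan:
    - {"dp":[0,0,0.12],"twist":[0,0,0],"hand":-0.3}
    - {"dp":[0,0,0.12],"twist":[0,0,0],"hand":-0.3}
    - {"dp":[0,0,0.12],"twist":[0,0,0],"hand":-0.3}
    - {"dp":[0,0,0.12],"twist":[0,0,0],"hand":-0.3}
    - {"dp":[0,0,0.12],"twist":[0,0,0],"hand":-0.3}

```text
time: 4.02
tcp_pos: [0.5586, -0.007, 0.1134]
tool_rot: [0.73, 0.601, 0.252, -0.205]
wrist_force: [0.5, -0.1, -1.9]
grip_width: 0.0398
finger_force: 40.9
```

carry_out:
  plan:
    - {"dp":[-0.004,-0.017,0.002],"twist":[-0.13,0.0255,0],"hand":-0.3}
    - {"dp":[-0.004,-0.017,0.002],"twist":[-0.13,0.0255,0],"hand":-0.3}
    - {"dp":[-0.004,-0.017,0.002],"twist":[-0.13,0.0255,0],"hand":-0.3}
    - {"dp":[-0.004,-0.017,0.002],"twist":[-0.13,0.0255,0],"hand":-0.3}
    - {"dp":[-0.004,-0.017,0.002],"twist":[-0.13,0.0255,0],"hand":-0.3}

```text
time: 4.43
tcp_pos: [0.5572, -0.0158, 0.1151]
tool_rot: [0.77, 0.634, 0.055, -0.042]
wrist_force: [-0.7, 0.3, -2.5]
grip_width: 0.0396
finger_force: 40.8
```

carry_out:
  plan:
    - {"dp":[-0.004,-0.017,0.002],"twist":[-0.13,0.0255,0],"hand":-0.3}
    - {"dp":[-0.004,-0.017,0.002],"twist":[-0.13,0.0255,0],"hand":-0.3}
    - {"dp":[-0.004,-0.017,0.002],"twist":[-0.13,0.0255,0],"hand":-0.3}
    - {"dp":[-0.004,-0.017,0.002],"twist":[-0.13,0.0255,0],"hand":-0.3}
    - {"dp":[-0.004,-0.017,0.002],"twist":[-0.13,0.0255,0],"hand":-0.3}

```text
time: 4.85
tcp_pos: [0.5553, -0.0233, 0.1161]
tool_rot: [0.758, 0.625, -0.145, 0.122]
wrist_force: [0.6, 0.2, -2.8]
grip_width: 0.0398
finger_force: 40.8
```

carry_out:
  plan:
    - {"dp":[-0.004,-0.017,0.002],"twist":[-0.13,0.0255,0],"hand":-0.3}
    - {"dp":[-0.004,-0.017,0.002],"twist":[-0.13,0.0255,0],"hand":-0.3}
    - {"dp":[-0.004,-0.017,0.002],"twist":[-0.13,0.0255,0],"hand":-0.3}
    - {"dp":[-0.004,-0.017,0.002],"twist":[-0.13,0.0255,0],"hand":-0.3}
    - {"dp":[-0.004,-0.017,0.002],"twist":[-0.13,0.0255,0],"hand":-0.3}

```text
time: 5.27
tcp_pos: [0.5535, -0.0312, 0.1165]
tool_rot: [0.695, 0.573, -0.335, 0.278]
wrist_force: [-0.5, -0.1, -3.2]
grip_width: 0.0395
finger_force: 40.9
```

Run:
```python
from h import *
g=np.array([.5571,-.0167,.129]);go(g,tool(52));print(ctrl.state()["joint_pos"])
t=cap("top");s=cap("side")
a=crop(t,240,110,150,100,4);b=crop(s,210,110,150,120,4)
cv2.imwrite("pics/m3.png",np.vstack([cv2.resize(a,(450,300)),cv2.copyMakeBorder(cv2.resize(b,(375,300)),0,0,0,75,0)]))
```

```text
t 5.2667 tcp target [ 0.5543 -0.0312  0.1175] dp [0.007 0.001 0.01 ] tw [-0.009  0.005 -0.005] minrows 0.029171790998491594 0.07215122505792723
[ 0.23382791  0.77694061  0.10370961  1.37408445 -0.7957041   2.19936284]
```

View pics/m3.png

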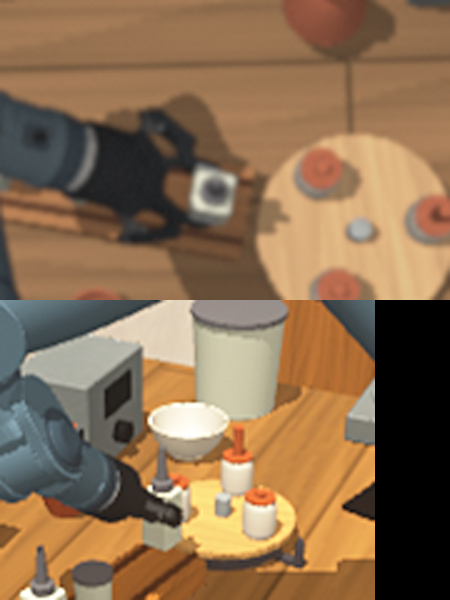

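carry_out:
  plan:
    - {"dp":[-0.002,-0.01,-0.06],"twist":[0,0,0],"hand":-0.3}
    - {"dp":[-0.002,-0.01,-0.06],"twist":[0,0,0],"hand":-0.3}
    - {"dp":[-0.002,-0.01,-0.06],"twist":[0,0,0],"hand":-0.3}
    - {"dp":[-0.002,-0.01,-0.06],"twist":[0,0,0],"hand":-0.3}
    - {"dp":[-0.002,-0.01,-0.06],"twist":[0,0,0],"hand":-0.3}

```text
time: 5.78
tcp_pos: [0.552, -0.0375, 0.0865]
tool_rot: [0.696, 0.573, -0.334, 0.276]
wrist_force: [0.1, -0.3, -3.8]
grip_width: 0.0391
finger_force: 40.9
```

carry_out:
  plan:
    - {"dp":[0,0,-0.03],"twist":[0,0,0],"hand":-0.3}
    - {"dp":[0,0,-0.02],"twist":[0,0,0],"hand":-0.3}
    - {"dp":[0,0,0],"twist":[0,0,0],"hand":-0.3}

```text
time: 6.03
tcp_pos: [0.5515, -0.037, 0.0806]
tool_rot: [0.695, 0.574, -0.335, 0.276]
wrist_force: [0.4, -0.3, -2.2]
grip_width: 0.0399
finger_force: 40.9
```

Creep to contact.

carry_out:
  plan:
    - {"dp":[0,0,-0.015],"twist":[0,0,0],"hand":-0.3}
    - {"dp":[0,0,0],"twist":[0,0,0],"hand":-0.3}

```text
time: 6.2
tcp_pos: [0.5519, -0.0367, 0.0793]
tool_rot: [0.695, 0.574, -0.334, 0.276]
wrist_force: [1.1, 0.2, -2.1]
grip_width: 0.0396
finger_force: 40.9
```

carry_out:
  plan:
    - {"dp":[0,0,-0.01],"twist":[0,0,0],"hand":-0.3}
    - {"dp":[0,0,0],"twist":[0,0,0],"hand":-0.3}

```text
time: 6.37
tcp_pos: [0.5519, -0.0366, 0.0783]
tool_rot: [0.695, 0.574, -0.334, 0.276]
wrist_force: [0.1, -0.8, -1.9]
grip_width: 0.0395
finger_force: 40.9
```

carry_out:
  plan:
    - {"dp":[0,0,-0.01],"twist":[0,0,0],"hand":-0.3}
    - {"dp":[0,0,0],"twist":[0,0,0],"hand":-0.3}

```text
time: 6.53
tcp_pos: [0.552, -0.0367, 0.0777]
tool_rot: [0.695, 0.574, -0.334, 0.276]
wrist_force: [-0.1, 0.7, 0.6]
grip_width: 0.0397
finger_force: 41.2
```

carry_out:
  plan:
    - {"dp":[0,0,-0.01],"twist":[0,0,0],"hand":-0.3}
    - {"dp":[0,0,0],"twist":[0,0,0],"hand":-0.3}

```text
time: 6.7
tcp_pos: [0.5521, -0.0368, 0.0776]
tool_rot: [0.694, 0.574, -0.335, 0.277]
wrist_force: [-1.4, 2.3, 4.4]
grip_width: 0.0394
finger_force: 41.7
```

Run:
```python
from h import *
s=ctrl.state();print(s["wrist_force"],s["torque"])
t=cap("top");b=cap("side")
a=crop(t,240,110,150,100,4);b=crop(b,210,140,120,100,6)
cv2.imwrite("pics/m4.png",np.vstack([cv2.resize(a,(300,200)),cv2.resize(b,(300,250))]) if 0 else b[:600,:720])
```

```text
[-1.39197837  2.25746142  4.42696237] [ 0.15680936  0.19626375 -0.34804729]
```

View pics/m4.png

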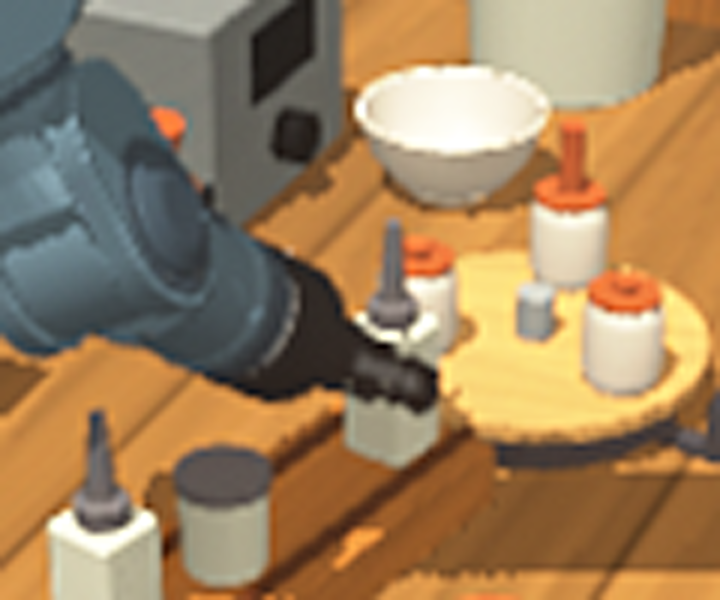

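carry_out:
  plan:
    - {"dp":[0,0,0],"twist":[0,0,0],"hand":0.3}
    - {"dp":[0,0,0],"twist":[0,0,0],"hand":0.9}
    - {"dp":[0,0,0],"twist":[0,0,0],"hand":0.9}
    - {"dp":[0,0,0],"twist":[0,0,0],"hand":0.9}
    - {"dp":[0,0,0],"twist":[0,0,0],"hand":0.9}

```text
time: 7.22
tcp_pos: [0.5517, -0.0369, 0.0762]
tool_rot: [0.695, 0.574, -0.335, 0.276]
wrist_force: [-0.6, -0.6, -0.1]
grip_width: 0.0812
finger_force: 0.0
```

carry_out:
  plan:
    - {"dp":[0.02,0.08,0.1],"twist":[0,0,0],"hand":0.9}
    - {"dp":[0.02,0.08,0.15],"twist":[0,0,0],"hand":0.9}
    - {"dp":[0.02,0.08,0.25],"twist":[0,0,0],"hand":0.9}
    - {"dp":[0.02,0.08,0.3],"twist":[0,0,0],"hand":0.9}
    - {"dp":[0.02,0.08,0.3],"twist":[0,0,0],"hand":0.9}

```text
time: 7.63
tcp_pos: [0.5613, 0.0034, 0.187]
tool_rot: [0.694, 0.574, -0.335, 0.276]
wrist_force: [1.3, -0.5, -1.2]
grip_width: 0.0813
finger_force: 0.0
```

carry_out:
  plan:
    - {"dp":[0,0,0.3],"twist":[0,0,0],"hand":0.9}
    - {"dp":[0,0,0.3],"twist":[0,0,0],"hand":0.9}
    - {"dp":[0,0,0.2],"twist":[0,0,0],"hand":0.9}

```text
time: 7.88
tcp_pos: [0.5622, 0.0034, 0.2693]
tool_rot: [0.695, 0.574, -0.333, 0.277]
wrist_force: [1.2, 0.1, 0.2]
grip_width: 0.0812
finger_force: 0.0
```

Run:
```python
from h import *
t=cap("top");s=cap("side")
a=crop(t,270,120,133,120,4.5);b=crop(s,200,140,133,120,4.5)
cv2.imwrite("pics/m5.png",np.vstack([a[:300,:],b[:300]]) if 0 else cv2.resize(np.hstack([a,b]),(800,361)))
cv2.imwrite("pics/top5.png",t["img"][:,:,::-1]);cv2.imwrite("pics/side5.png",s["img"][:,:,::-1])
```

```text
(no output)
```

View pics/m5.png

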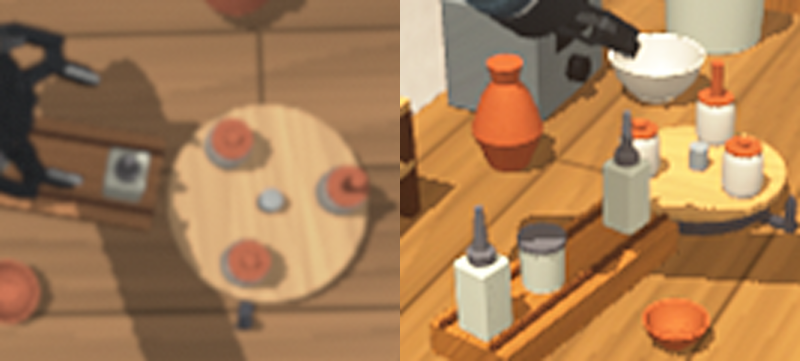

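Run:
```python
from h import *
t=cap("top");s=cap("side")
A=np.array([.5267,-.180,0])
k=A+[.072*np.cos(np.radians(-83.6)),.072*np.sin(np.radians(-83.6)),0]
for z in(.101,.146):
  k[2]=z;print("knob",z,w2px(t,k),w2px(s,k))
A[2]=.07;print("stub",w2px(t,A),w2px(s,A))
for a in(163,166,169):
  p=A+[.128*np.cos(np.radians(a)),.128*np.sin(np.radians(a)),0];
  for z in(.0,.049): p[2]=z;print("ptr",a,z,w2px(t,p),w2px(s,p))
def seg(c,u0,v0,w,h):  # dark pixels
  im=c["img"][v0:v0+h,u0:u0+w].astype(int);m=(im.max(2)<75)
  return m
for c,(u,v,w,h) in((t,(338,212,30,24)),(s,(310,195,30,40))):
  m=seg(c,u,v,w,h);print(u,v);print("\n".join("".join("#" if x else "." for x in r) for r in m))
hs=lambda c:None
p=tool(0,np.array([np.cos(np.radians(36.4)),np.sin(np.radians(36.4)),0]))
k=k.copy();k[2]=.30;t1=go(k,p);k[2]=.125;go(k,p,pos0=t1,R0=p)
```

```text
knob 0.101 [385.37295067 181.58866798] [304.24065517 170.93511435]
knob 0.146 [388.75553399 179.46354151] [304.7517709  159.74556095]
stub [360.02620594 186.0217726 ] [298.63977501 187.51431199]
ptr 163 0.0 [346.29883609 226.53357315] [326.52778646 217.18540755]
ptr 163 0.049 [348.26828832 226.06165716] [327.49204899 205.18744529]
ptr 166 0.0 [348.31871803 227.05141665] [327.61787391 216.38986676]
ptr 166 0.049 [350.3644899  226.59881827] [328.59791984 204.41269617]
ptr 169 0.0 [350.36251658 227.46365217] [328.61735406 215.56453746]
ptr 169 0.049 [352.48549722 227.02642597] [329.61144129 203.60892071]
338 212
..............................
..............................
..............................
..............................
..............................
..............................
..............................
..............................
..............................
..............................
..............................
..............................
..............................
............##................
............###...............
............###...
[... 1059 characters left out ...]
...............
..............................
..............................
..............................
..............................
..............................
..............................
..............................
..............................
..............................
..............................
..............................
..............................
..............................
..............................
t 8.0833 tcp target [ 0.5347 -0.2516  0.2813] dp [-0.273 -2.549  0.15 ] tw [1.143 0.26  0.979] minrows 6.15878951570681 9.600578877401169
t 8.0833 tcp target [ 0.5347 -0.2516  0.1063] dp [ 0.    0.   -1.75] tw [0. 0. 0.] minrows 4.196642685851319 0.0
```

carry_out:
  plan:
    - {"dp":[-0.023,-0.212,0.05],"twist":[0.095,0.022,0.082],"hand":0.9}
    - {"dp":[-0.023,-0.212,0.05],"twist":[0.095,0.022,0.082],"hand":0.9}
    - {"dp":[-0.023,-0.212,0.05],"twist":[0.095,0.022,0.082],"hand":0.9}
    - {"dp":[-0.023,-0.212,0],"twist":[0.095,0.022,0.082],"hand":0.9}
    - {"dp":[-0.023,-0.212,0],"twist":[0.095,0.022,0.082],"hand":0.9}

```text
time: 8.5
tcp_pos: [0.5498, -0.1032, 0.2802]
tool_rot: [0.617, 0.742, -0.203, 0.167]
wrist_force: [0.5, -0.2, -0.5]
grip_width: 0.0813
finger_force: 0.0
```

carry_out:
  plan:
    - {"dp":[-0.023,-0.212,0],"twist":[0.095,0.022,0.082],"hand":0.9}
    - {"dp":[-0.023,-0.212,0],"twist":[0.095,0.022,0.082],"hand":0.9}
    - {"dp":[-0.023,-0.212,0],"twist":[0.095,0.022,0.082],"hand":0.9}
    - {"dp":[-0.023,-0.212,0],"twist":[0.095,0.022,0.082],"hand":0.9}
    - {"dp":[-0.023,-0.212,0],"twist":[0.095,0.022,0.082],"hand":0.9}

```text
time: 8.92
tcp_pos: [0.5377, -0.2093, 0.2804]
tool_rot: [0.502, 0.861, -0.059, 0.048]
wrist_force: [0.3, 0.2, -0.4]
grip_width: 0.0808
finger_force: 0.0
```

carry_out:
  plan:
    - {"dp":[-0.023,-0.212,0],"twist":[0.095,0.022,0.082],"hand":0.9}
    - {"dp":[-0.023,-0.212,0],"twist":[0.095,0.022,0.082],"hand":0.9}
    - {"dp":[0,0,0],"twist":[0,0,0],"hand":0.9}

```text
time: 9.17
tcp_pos: [0.5323, -0.2572, 0.2777]
tool_rot: [0.451, 0.892, -0.002, -0.002]
wrist_force: [-0.3, -0.8, -0.1]
grip_width: 0.0812
finger_force: 0.0
```

Run:
```python
from h import *
p=tool(0,np.array([np.cos(np.radians(36.4)),np.sin(np.radians(36.4)),0]))
go([.5347,-.2516,.125],p);print(ctrl.state()["joint_pos"])
# pointer: brightness-weighted centre of dark post in the first top picture vs models rendered as projected cylinder axis
from scipy.optimize import minimize
t=cap("top")
im=cv2.imread("pics/top0.png").astype(float).max(2)
print(im[214:234,340:360].astype(int))
```

```text
t 9.1667 tcp target [ 0.5347 -0.2516  0.1063] dp [ 0.024  0.056 -1.714] tw [ 0.001 -0.007  0.001] minrows 4.112284744306088 0.047993666886590014
[-0.55517604  0.41274414  0.25275303  1.41524271 -0.00400275  0.38083666]
[[178 197 207 207 203 193 180 165 151 143 136 132 134 137 139 137 135 135
  135 134]
 [154 168 185 194 198 201 201 199 190 174 159 153 152 151 152 153 155 157
  160 159]
 [140 146 157 165 176 189 200 213 216 208 200 194 192 189 185 187 191 195
  198 197]
 [141 141 142 145 153 163 178 200 213 217 218 217 213 209 207 208 211 217
  219 219]
 [146 146 145 145 146 147 156 172 187 198 204 205 205 204 207 211 216 220
  221 221]
 [149 149 149 148 148 148 149 152 157 157 156 157 164 171 183 193 202 207
  209 208]
 [149 148 150 149 150 149 149 147 141 125 105 102 110 121 137 151 161 167
  167 167]
 [143 143 143 144 144 144 143 143 132 108  86  80  82  85  97 114 130 134
  133 132]
 [127 126 126 126 126 127 127 127 117  95  81  82  80  76  84 104 116 119
  119 118]
 [119 119 119 119 120 120 122 121 111  90  80  83  80  82  95 114 123 124
  124 123]
 [136 137 137 139 139 141 141 139 122  92  76  78  78  86 109 132 143 147
  147 146]
 [157 156 158 158 157 160 160 152 129  90  69  70  70  84 108 134 151 161
  163 163]
 [165 165 165 166 166 166 167 156 127  83  62  65  67  78  96 119 141 157
  167 168]
 [167 166 167 166 167 167 166 154 120  76  58  64  67  76  94 109 123 144
  162 167]
 [165 166 165 165 165 165 165 151 118  78  59  62  70  82  99 108 117 137
  158 164]
 [164 163 163 164 163 164 164 154 132 107  95  95  99 111 117 121 129 146
  159 163]
 [164 163 163 164 163 163 163 160 152 143 140 140 141 144 146 146 151 158
  162 162]
 [163 162 163 163 161 163 163 162 161 160 160 159 160 161 160 159 160 161
  162 162]
 [159 160 160 159 158 159 160 159 160 160 160 161 160 160 160 159 159 159
  159 158]
 [155 153 155 154 154 155 155 155 155 155 156 155 155 155 155 155 155 155
  154 154]]
```

carry_out:
  plan:
    - {"dp":[0.005,0.011,-0.25],"twist":[0,0,0],"hand":0.9}
    - {"dp":[0.005,0.011,-0.25],"twist":[0,0,0],"hand":0.9}
    - {"dp":[0.005,0.011,-0.25],"twist":[0,0,0],"hand":0.9}
    - {"dp":[0.005,0.011,-0.25],"twist":[0,0,0],"hand":0.9}
    - {"dp":[0.004,0.011,0],"twist":[0,0,0],"hand":0.9}

```text
time: 9.63
tcp_pos: [0.5327, -0.2421, 0.1746]
tool_rot: [0.448, 0.894, -0.001, -0.005]
wrist_force: [-1.5, 1.8, -0.3]
grip_width: 0.0815
finger_force: 0.0
```

Run:
```python
from h import *
p=tool(0,np.array([np.cos(np.radians(36.4)),np.sin(np.radians(36.4)),0]))
go([.5347,-.2516,.125],p)
t=cap("top");s=cap("side")
a=crop(t,330,130,100,100,4);b=crop(s,250,110,100,100,4)
cv2.imwrite("pics/m6.png",np.hstack([a,b]))
```

```text
t 9.6333 tcp target [ 0.5347 -0.2516  0.1063] dp [ 0.02  -0.095 -0.683] tw [-0.003 -0.013 -0.008] minrows 1.6556416523327049 0.09889019658453684
```

View pics/m6.png

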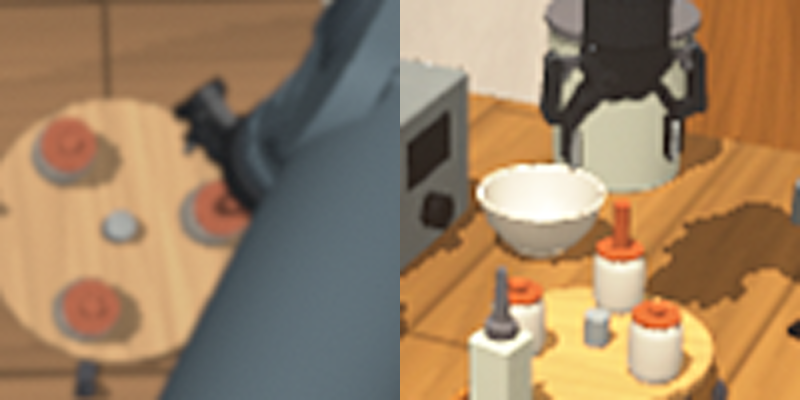

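carry_out:
  plan:
    - {"dp":[0,0,0],"twist":[0,0,0],"hand":0.9}
    - {"dp":[0,0,0],"twist":[0,0,0],"hand":0.9}

```text
time: 9.9
tcp_pos: [0.5378, -0.246, 0.1833]
tool_rot: [0.448, 0.894, -0.002, 0.002]
wrist_force: [-0.3, -0.1, 1.0]
grip_width: 0.081
finger_force: 0.0
```

carry_out:
  plan:
    - {"dp":[-0.015,-0.028,-0.1],"twist":[0,0,0],"hand":0.9}
    - {"dp":[-0.015,-0.028,-0.1],"twist":[0,0,0],"hand":0.9}
    - {"dp":[0,0,-0.05],"twist":[0,0,0],"hand":0.9}
    - {"dp":[0,0,0],"twist":[0,0,0],"hand":0.9}
    - {"dp":[0,0,0],"twist":[0,0,0],"hand":0.9}

```text
time: 10.32
tcp_pos: [0.5329, -0.2511, 0.1555]
tool_rot: [0.449, 0.894, -0.002, -0.0]
wrist_force: [-0.1, 0.4, 0.2]
grip_width: 0.0812
finger_force: 0.0
```

carry_out:
  plan:
    - {"dp":[0.01,0,-0.15],"twist":[0,0,0],"hand":0.9}
    - {"dp":[0,0,-0.15],"twist":[0,0,0],"hand":0.9}
    - {"dp":[0,0,-0.15],"twist":[0,0,0],"hand":0.9}
    - {"dp":[0,0,0],"twist":[0,0,0],"hand":0.9}
    - {"dp":[0,0,0],"twist":[0,0,0],"hand":0.3}

```text
time: 10.73
tcp_pos: [0.534, -0.2509, 0.111]
tool_rot: [0.448, 0.894, -0.002, -0.0]
wrist_force: [0.1, -0.6, 0.1]
grip_width: 0.0708
finger_force: 0.0
```

carry_out:
  plan:
    - {"dp":[0,0,0],"twist":[0,0,0],"hand":0}
    - {"dp":[0,0,0],"twist":[0,0,0],"hand":-0.3}
    - {"dp":[0,0,0],"twist":[0,0,0],"hand":-0.3}
    - {"dp":[0,0,0],"twist":[0,0,0],"hand":-0.3}

```text
time: 11.07
tcp_pos: [0.5352, -0.2516, 0.1122]
tool_rot: [0.448, 0.894, -0.002, 0.002]
wrist_force: [0.1, -0.6, 0.7]
grip_width: 0.0297
finger_force: 0.0
```

Run:
```python
from h import *
print(ctrl.state())
s=cap("side")
cv2.imwrite("pics/m7.png",crop(s,260,130,80,75,8))
```

```text
{'time': 11.0667, 'joint_pos': array([-0.54503984,  0.46532147, -0.09873353,  1.00320258, -0.00324479,
        0.38474668]), 'dq': array([-0.00123919,  0.00331527, -0.00646317, -0.00201786,  0.00033329,
        0.00015644]), 'effort': array([-2.59583503e-03, -4.88427651e+01,  2.53247416e+01, -2.62511254e-02,
       -1.18823309e-02, -1.07629884e-06]), 'tcp_pos': array([ 0.535164  , -0.25162369,  0.11224312]), 'tool_rot': array([ 0.44832867,  0.89386556, -0.00175884,  0.0016338 ]), 'wrist_force': array([ 0.11887787, -0.61737103,  0.71126925]), 'torque': array([-0.04234448, -0.01041128,  0.01019002]), 'finger_force': 0.0, 'grip_width': 0.029697254968349168}
```

View pics/m7.png

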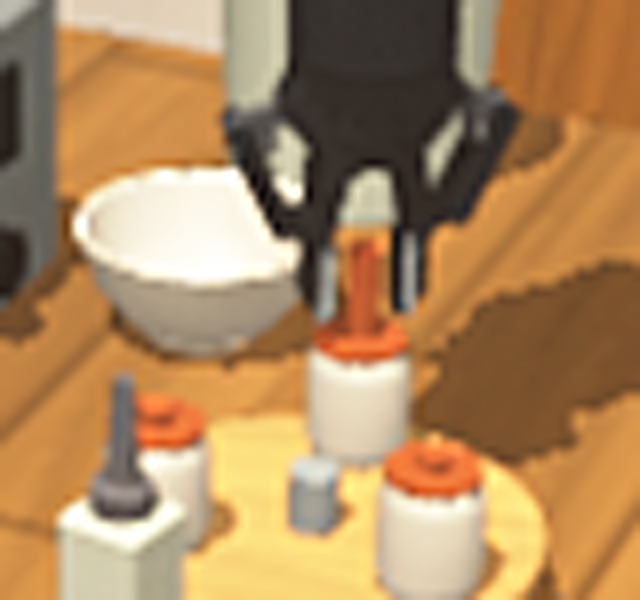

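carry_out:
  plan:
    - {"dp":[0,0,0],"twist":[0,0,0],"hand":-0.7}
    - {"dp":[0,0,0],"twist":[0,0,0],"hand":-0.9}
    - {"dp":[0,0,0],"twist":[0,0,0],"hand":-0.9}
    - {"dp":[0,0,0],"twist":[0,0,0],"hand":-0.9}
    - {"dp":[0,0,0],"twist":[0,0,0],"hand":-0.9}
  grip_force: 40

```text
time: 11.53
tcp_pos: [0.5348, -0.2517, 0.1118]
tool_rot: [0.448, 0.894, -0.002, 0.001]
wrist_force: [-0.5, -1.7, 4.1]
grip_width: 0.0149
finger_force: 39.3
```

Run:
```python
from h import *
s=ctrl.state();print(s["tcp_pos"],s["wrist_force"],s["torque"])
A=np.array([.5267,-.180]);p=s["tcp_pos"][:2]
v=p-A;r=np.hypot(*v);a=np.degrees(np.arctan2(v[1],v[0]));print(r,a)
N=36;tot=-(a+360-168.9) ;print(tot)
pts=[A+r*np.array([np.cos(np.radians(a+tot*i/N)),np.sin(np.radians(a+tot*i/N))]) for i in range(N+1)]
print((np.diff(pts,axis=0)*10).round(3).tolist(), tot/N/45)
```

```text
[ 0.53475152 -0.25168025  0.11181601] [-0.53616547 -1.71188442  4.07120357] [-0.20089748  0.25558279  0.08959764]
0.07213102498352315 -83.59108788938602
-107.50891211061398
[[-0.037, -0.003], [-0.038, -0.001], [-0.038, 0.001], [-0.037, 0.003], [-0.037, 0.005], [-0.037, 0.007], [-0.037, 0.008], [-0.036, 0.01], [-0.036, 0.012], [-0.035, 0.014], [-0.034, 0.016], [-0.033, 0.018], [-0.032, 0.019], [-0.031, 0.021], [-0.03, 0.023], [-0.029, 0.024], [-0.028, 0.026], [-0.026, 0.027], [-0.025, 0.028], [-0.023, 0.03], [-0.022, 0.031], [-0.02, 0.032], [-0.018, 0.033], [-0.017, 0.034], [-0.015, 0.035], [-0.013, 0.035], [-0.011, 0.036], [-0.009, 0.036], [-0.007, 0.037], [-0.005, 0.037], [-0.003, 0.037], [-0.002, 0.038], [0.0, 0.038], [0.002, 0.038], [0.004, 0.037], [0.006, 0.037]] -0.06636352599420615
```

carry_out:
  plan:
    - {"dp":[-0.037,-0.003,0],"twist":[0,0,-0.0664],"hand":-0.9}
    - {"dp":[-0.038,-0.001,0],"twist":[0,0,-0.0664],"hand":-0.9}
    - {"dp":[-0.038,0.001,0],"twist":[0,0,-0.0664],"hand":-0.9}
    - {"dp":[-0.037,0.003,0],"twist":[0,0,-0.0664],"hand":-0.9}
    - {"dp":[-0.037,0.005,0],"twist":[0,0,-0.0664],"hand":-0.9}

```text
time: 11.95
tcp_pos: [0.5161, -0.2511, 0.1118]
tool_rot: [0.562, 0.827, -0.002, 0.001]
wrist_force: [-0.8, -0.5, 3.4]
grip_width: 0.0151
finger_force: 39.6
```

carry_out:
  plan:
    - {"dp":[-0.037,0.007,0],"twist":[0,0,-0.0664],"hand":-0.9}
    - {"dp":[-0.037,0.008,0],"twist":[0,0,-0.0664],"hand":-0.9}
    - {"dp":[-0.036,0.01,0],"twist":[0,0,-0.0664],"hand":-0.9}
    - {"dp":[-0.036,0.012,0],"twist":[0,0,-0.0664],"hand":-0.9}
    - {"dp":[-0.035,0.014,0],"twist":[0,0,-0.0664],"hand":-0.9}

```text
time: 12.37
tcp_pos: [0.4982, -0.2457, 0.1118]
tool_rot: [0.665, 0.747, -0.001, 0.001]
wrist_force: [0.1, 0.1, 3.5]
grip_width: 0.0149
finger_force: 39.6
```

carry_out:
  plan:
    - {"dp":[-0.034,0.016,0],"twist":[0,0,-0.0664],"hand":-0.9}
    - {"dp":[-0.033,0.018,0],"twist":[0,0,-0.0664],"hand":-0.9}
    - {"dp":[-0.032,0.019,0],"twist":[0,0,-0.0664],"hand":-0.9}
    - {"dp":[-0.031,0.021,0],"twist":[0,0,-0.0664],"hand":-0.9}
    - {"dp":[-0.03,0.023,0],"twist":[0,0,-0.0664],"hand":-0.9}

```text
time: 12.78
tcp_pos: [0.4824, -0.2359, 0.1118]
tool_rot: [0.756, 0.654, -0.001, 0.001]
wrist_force: [0.6, 0.1, 3.0]
grip_width: 0.015
finger_force: 39.6
```

Run:
```python
from h import *
s=ctrl.state();print(s["joint_pos"],s["wrist_force"],s["torque"])
v=s["tcp_pos"][:2]-[.5267,-.18];print(np.hypot(*v),np.degrees(np.arctan2(v[1],v[0])))
```

```text
[-0.57140999  0.36689917 -0.25344984  0.9498392  -0.00277004  1.14321392] [0.57850599 0.08961227 3.02518234] [ 0.04377294 -0.0219651  -0.00271936]
0.07135380202464497 -128.40912141038723
```

Smooth, low forces; continue.

carry_out:
  plan:
    - {"dp":[-0.029,0.024,0],"twist":[0,0,-0.0664],"hand":-0.9}
    - {"dp":[-0.028,0.026,0],"twist":[0,0,-0.0664],"hand":-0.9}
    - {"dp":[-0.026,0.027,0],"twist":[0,0,-0.0664],"hand":-0.9}
    - {"dp":[-0.025,0.028,0],"twist":[0,0,-0.0664],"hand":-0.9}
    - {"dp":[-0.023,0.03,0],"twist":[0,0,-0.0664],"hand":-0.9}

```text
time: 13.2
tcp_pos: [0.4696, -0.2223, 0.1118]
tool_rot: [0.835, 0.551, -0.001, 0.0]
wrist_force: [1.8, 0.5, 2.2]
grip_width: 0.0145
finger_force: 39.5
```

carry_out:
  plan:
    - {"dp":[-0.022,0.031,0],"twist":[0,0,-0.0664],"hand":-0.9}
    - {"dp":[-0.02,0.032,0],"twist":[0,0,-0.0664],"hand":-0.9}
    - {"dp":[-0.018,0.033,0],"twist":[0,0,-0.0664],"hand":-0.9}
    - {"dp":[-0.017,0.034,0],"twist":[0,0,-0.0664],"hand":-0.9}
    - {"dp":[-0.015,0.035,0],"twist":[0,0,-0.0664],"hand":-0.9}

```text
time: 13.62
tcp_pos: [0.4609, -0.2059, 0.1118]
tool_rot: [0.899, 0.437, -0.0, 0.0]
wrist_force: [3.3, 0.1, 1.5]
grip_width: 0.0149
finger_force: 39.4
```

carry_out:
  plan:
    - {"dp":[-0.013,0.035,0],"twist":[0,0,-0.0664],"hand":-0.9}
    - {"dp":[-0.011,0.036,0],"twist":[0,0,-0.0664],"hand":-0.9}
    - {"dp":[-0.009,0.036,0],"twist":[0,0,-0.0664],"hand":-0.9}
    - {"dp":[-0.007,0.037,0],"twist":[0,0,-0.0664],"hand":-0.9}
    - {"dp":[-0.005,0.037,0],"twist":[0,0,-0.0664],"hand":-0.9}

```text
time: 14.03
tcp_pos: [0.4567, -0.1878, 0.1118]
tool_rot: [0.948, 0.317, -0.0, -0.0]
wrist_force: [3.7, 0.3, 0.6]
grip_width: 0.0152
finger_force: 39.4
```

carry_out:
  plan:
    - {"dp":[-0.003,0.037,0],"twist":[0,0,-0.0664],"hand":-0.9}
    - {"dp":[-0.002,0.038,0],"twist":[0,0,-0.0664],"hand":-0.9}
    - {"dp":[0,0.038,0],"twist":[0,0,-0.0664],"hand":-0.9}
    - {"dp":[0,0,0],"twist":[0,0,0],"hand":-0.9}
    - {"dp":[0,0,0],"twist":[0,0,0],"hand":-0.9}

```text
time: 14.45
tcp_pos: [0.4564, -0.1768, 0.1118]
tool_rot: [0.97, 0.244, 0.0, -0.0]
wrist_force: [5.8, -0.3, -0.3]
grip_width: 0.0151
finger_force: 39.2
```

Run:
```python
from h import *
s=ctrl.state();print(s["joint_pos"],s["wrist_force"],s["torque"])
v=s["tcp_pos"][:2]-[.5267,-.18];print(np.hypot(*v),np.degrees(np.arctan2(v[1],v[0])))
t=cap("top");b=cap("side")
cv2.imwrite("pics/m8.png",np.hstack([crop(t,290,140,100,100,4),crop(b,250,130,100,100,4)]))
```

```text
[-4.99450421e-01  2.80002885e-01 -3.79510059e-01  9.11303599e-01
  2.36469461e-04  2.14942419e+00] [ 5.7502738  -0.29486541 -0.33520374] [-0.06331762 -0.86828064 -0.0703476 ]
0.0703407104647883 177.41830680200704
```

View pics/m8.png

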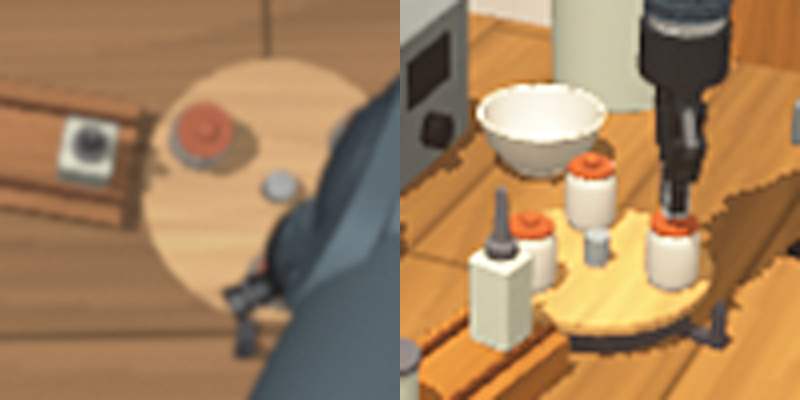

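The picture shows the bottle upright in the lane (crop 90,145), and the knobbed jar held nearly at the front, a few degrees short of the pointer. I've now viewed 11 pictures against the limit of 10, so the rest is numeric only.

Run:
```python
from h import *
from scipy.optimize import least_squares
P=np.array([(.5348,-.2517),(.5161,-.2511),(.4982,-.2457),(.4824,-.2359),(.4696,-.2223),(.4609,-.2059),(.4567,-.1878),(.4564,-.1768)])
f=least_squares(lambda q:np.hypot(*(P-q[:2]).T)-q[2],[.527,-.18,.072]).x;print("fit",f)
f2=least_squares(lambda q:np.hypot(*(P-q[:2]).T)-.072,[.527,-.18]).x;print("fit r72",f2)
t=cap("top")
def lids(img,c,box):
    u,v,w,h=box;im=img[v:v+h,u:u+w].astype(int)
    m=((im[...,0]>150)&(im[...,0]-im[...,1]>75)).astype(np.uint8)
    n,_,st,ce=cv2.connectedComponentsWithStats(m)
    return [(st[i,4],px2w(c,ce[i][0]+u,ce[i][1]+v,.102)[:2].round(4)) for i in range(1,n) if st[i,4]>25]
im0=cv2.imread("pics/top0.png")[:,:,::-1]
A=np.array([.5267,-.18])
for im in(im0,t["img"]):
  for n,p in lids(im,t,(322,152,75,70)): v=p-A;print(n,p,np.hypot(*v).round(4),np.degrees(np.arctan2(v[1],v[0])).round(2))
  # disc/stub: fit of wood disc not needed
s=ctrl.state();print(s["tcp_pos"])
# pointer angle by rendering silhouettes: dark mask edge, top picture
from itertools import product
g=im0.astype(float).max(2)
best=[]
for a,ax,ay in product(np.arange(163,174,.5),(.5245,.5267,.529),(-.182,-.18,-.178)):
  d=np.array([np.cos(np.radians(a)),np.sin(np.radians(a))]);c0=np.array([ax,ay])+.128*d
  pts=[w2px(t,[c0[0]+.007*np.cos(k),c0[1]+.007*np.sin(k),z]) for z in(.0,.049) for k in np.linspace(0,6.28,20)]
  h=cv2.convexHull(((np.array(pts)-[340,214])*8+4).astype(np.int32));m=np.zeros((24*8,20*8),np.uint8);cv2.fillConvexPoly(m,h,255)
  m=cv2.resize(m,(20,24),interpolation=cv2.INTER_AREA)/255.
  r=g[222:234,340:353]-(160-95*m[8:20,:13]);r=r[2:,:]
  best.append(((r**2).mean(),a,ax,ay,c0.round(4)))
best.sort(key=lambda b:b[0])
for b in best[:6]:print(b)
```

```text
fit [ 0.52757991 -0.18078545  0.07126583]
fit r72 [ 0.52818113 -0.18018009]
37 [ 0.5889 -0.133 ] 0.078 37.08
31 [ 0.462  -0.1436] 0.0742 150.64
68 [ 0.567  -0.1176] 0.0743 57.14
[ 0.4564472  -0.17691484  0.1118306 ]
(np.float64(239.77545322804838), np.float64(168.5), 0.529, -0.18, array([ 0.4036, -0.1545]))
(np.float64(244.82234051991833), np.float64(169.5), 0.529, -0.178, array([ 0.4031, -0.1547]))
(np.float64(246.85821133883414), np.float64(167.5), 0.529, -0.182, array([ 0.404 , -0.1543]))
(np.float64(250.1668174962292), np.float64(169.0), 0.529, -0.178, array([ 0.4034, -0.1536]))
(np.float64(261.6653210303729), np.float64(168.0), 0.529, -0.18, array([ 0.4038, -0.1534]))
(np.float64(263.9506816904741), np.float64(169.0), 0.529, -0.18, array([ 0.4034, -0.1556]))
```

carry_out:
  plan:
    - {"dp":[0.003,0.028,0],"twist":[0,0,-0.05],"hand":-0.9}
    - {"dp":[0.004,0.028,0],"twist":[0,0,-0.05],"hand":-0.9}
    - {"dp":[0.005,0.028,0],"twist":[0,0,-0.05],"hand":-0.9}
    - {"dp":[0.007,0.026,0],"twist":[0,0,-0.05],"hand":-0.9}
    - {"dp":[0,0,0],"twist":[0,0,0],"hand":-0.9}

```text
time: 15.02
tcp_pos: [0.4579, -0.1658, 0.1118]
tool_rot: [0.986, 0.167, -0.0, -0.0]
wrist_force: [5.2, -1.1, -0.1]
grip_width: 0.0151
finger_force: 39.4
```

carry_out:
  plan:
    - {"dp":[0,0,0],"twist":[0,0,0],"hand":-0.9}
    - {"dp":[0,0,0],"twist":[0,0,0],"hand":-0.9}
    - {"dp":[0,0,0],"twist":[0,0,0],"hand":-0.9}

```text
time: 15.27
tcp_pos: [0.4579, -0.1661, 0.1118]
tool_rot: [0.986, 0.167, -0.0, -0.0]
wrist_force: [5.9, -1.0, 0.3]
grip_width: 0.0147
finger_force: 39.4
```

Run:
```python
from h import *
s=ctrl.state();A=np.array([.528,-.1803]);v=s["tcp_pos"][:2]-A
print(s["wrist_force"],s["torque"],s["dq"],np.hypot(*v),np.degrees(np.arctan2(v[1],v[0])))
def blobs(c,box,f):
    u,v,w,h=box;m=f(c["img"][v:v+h,u:u+w].astype(int)).astype(np.uint8)
    n,_,st,ce=cv2.connectedComponentsWithStats(m);return [(st[i],ce[i]+[u,v]) for i in range(1,n) if st[i,4]>25]
red=lambda im:(im[...,0]>150)&(im[...,0]-im[...,1]>75)
t=cap("top")
for st,ce in blobs(t,(322,145,75,77),red):
    p=px2w(t,*ce,.102)[:2];w=p-A;print(st[4],p,np.hypot(*w),np.degrees(np.arctan2(w[1],w[0])))
c=cap("side")
for st,ce in blobs(c,(270,160,70,60),red): print("side",st,ce)
for a in (162,165,168.5,172,175):  # expected side pixel for lids of the jars at this knob angle
    print(a,[w2px(c,[A[0]+.072*np.cos(np.radians(a+k)),A[1]+.072*np.sin(np.radians(a+k)),.102]).round(1) for k in(0,120,240)])
```

```text
[ 5.93516765 -1.04083498  0.29445437] [-0.12355158 -0.89209109  0.07754696] [ 0.00029795  0.0002029  -0.00055934  0.00044445 -0.00075824  0.00186465] 0.07156962435822196 168.53610034790097
71 [ 0.57661221 -0.12377894] 0.07455049863754945 49.30207792658116
side [25  8 12  7 66] [300.5        171.09090909]
side [ 7 21 10  7 62] [281.27419355 184.08064516]
side [41 24 12  7 44] [316.29545455 187.25      ]
side [11 53 11  7 33] [286.09090909 216.27272727]
162 [array([314.7, 186.3]), array([302.1, 170.3]), array([279.2, 182.3])]
165 [array([315.4, 185.9]), array([301. , 170.2]), array([279.5, 182.8])]
168.5 [array([316.1, 185.4]), array([299.8, 170.2]), array([280. , 183.3])]
172 [array([316.7, 184.9]), array([298.6, 170.1]), array([280.6, 183.9])]
175 [array([317.2, 184.4]), array([297.6, 170.1]), array([281.1, 184.4])]
```

```bash
python3 -c "
from station import ctrl
print(ctrl.job_done())"
```

```text
the job is handed in; nothing more can be done
None
```

I handed the job in at about 15 s: the bottle stands upright between the rails and is let go, and the gripper still holds the tall-knob jar within about 1° of the pointer; I viewed 11 pictures against the limit of 10.

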